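# Broken heel into the reject bin

### The job

One of the three rubber heel blocks on the bench has snapped in half. Pick it up and drop it into the grey reject bin: with the block in the gripper, push the sprung flap down through the slot in the bin's top, hold it open while you let the block go, and then come out so that the flap closes again. Leave the two whole heel blocks where they lie.

Things in the scene. Friction and masses are not known exactly. Their poses are not given: they have to be found in the camera images.
- reject_center (a point): The broken heel: short straight black rubber stub, loose, flat on the bench; 50 mm along y between two flat parallel faces, 25 to 34 mm along x (straight face 16 mm behind the point, ragged stepped break 9 to 18 mm ahead), 26 mm high, about 50 g, two nail heads on top. The point is its centre, half-way up, 13 mm above the bench. z up.
- sound_a_center (a point): A whole heel block: black rubber, D-shaped from above (straight end at -x, round end at +x), 57 mm along x, 50 mm along y, 26 mm high, three nail heads on top, loose. The point is its centre, half-way up. To be left alone.
- sound_b_center (a point): The second whole heel block, the same as the other one. To be left alone.
- slot (a point): Centre of the slot, level with the top face of the grey sheet-metal reject bin (fixed; 200 along x, 240 along y, 170 mm high, hollow, floor 166 mm below the point). The slot, 100 along x by 170 along y, is closed by a steel flap hinged along its +x edge (50 mm from the point, hinge line along y); the flap's free edge, 97 mm from the hinge, at the -x edge, swings down into the bin. z up.
- flap (a joint): Angle of the flap (rad): 0 closed, 2 mm below the bin's top; grows as its free edge swings down inside, to 1.25. A spring shuts it: about 3 N at its middle to start, 4 to 6 N to hold it at 0.9; the block's weight does not open it. With the fingertips 50 mm below the top at the middle of the slot it stands at about 0.9 and a block let go there slides off into the bin.
Things that resemble listed ones, but are neither listed nor needed, are in the scene too. What is shaped like the part that bears reject_center but blue is not meant.

How it is judged (in metres and radians):
On the way:
1. the flap is held open (more than 0.5 rad) with the broken heel in the slot (value of joint flap above 0.5 rad and horizontal distance between reject_center and slot below 0.07 m and z of reject_center in the frame of slot above -0.09 m), for 0.1 s.
At the end, for the whole second after the job is handed in: The broken heel lies inside the bin, its centre more than 110 mm below the bin's top; the flap has closed again (less than 0.12 rad) (z of reject_center in the frame of slot between -0.18 and -0.11 m and x of reject_center in the frame of slot between -0.1 and 0.1 m and y of reject_center in the frame of slot between -0.12 and 0.12 m and value of joint flap below 0.12 rad); the robot touches nothing.
It fails at once if whole heel block a is moved more than 30 mm (distance of sound_a_center from where it was at the start of the episode above 0.03 m).
It fails at once if whole heel block b is moved more than 30 mm (distance of sound_b_center from where it was at the start of the episode above 0.03 m).
It also fails if it takes over 35 s, if anything falls off the work surface, if the arm or the gripper's body presses on something with over 40 N, if the wrist force passes 120 N, or if a joint passes its speed limit or range.

### The arm

A 6-joint arm with a two-finger parallel gripper is mounted at the origin on the work surface. World frame = base frame: x ahead of the robot, y to its left, z up, the work surface at z = 0. Lengths are in m, angles in degrees, forces in N, time in s.
With the tool pointing down it reaches from about 0.3 to 0.75 m from the base axis. Payload 8.5 kg.
Tool frame: the origin (TCP) lies at the very end of the fingers, on their centre line; the grasp point (between the pads) lies 19 mm behind it; z points along the fingers, y is the line along which they close (so a half turn about z gives the same grasp; the last joint's range is limited). The gripper opens to 85 mm and grips with 20 to 120 N. Pads are 22 mm wide; open, the fingers measure 114 mm over their backs; the gripper's body (76 mm by 85 mm) begins 54 mm behind the grasp point. The pads swing forward as they close: fully open they stand 13 mm farther back than shut.
Start: joints at [-84.987, 21.807, 74.336, -0, 83.858, -12.336], TCP at [0.164, -0.525, 0.231] pointing down, gripper open.
Joint ranges: [-178.18, 178.18], [-50.72, 133.34], [12.68, 142.11], [-81.47, 261.47], [9.98, 163.14], [-165.26, 165.26]. Speed limits (degrees/s): [136.94, 136.94, 180, 180, 180, 180].

### API

Orientations are given as a 3x3 rotation matrix whose columns are the frame's x, y, z axes.
In Python, from rig import observe, cams, ticket gives the robot as it stands.
- The arm moves only by the tool move_arm, never from a script. Its arguments are lists of equal length, an entry for each row: "jaw": the finger opening in cm, from 0 to 8.54; "dp": the shift along the tool's x, y, z in cm, a list of three; "turn": the turn, a rotation vector about the tool's x, y, z in rad, a list of three. In form: {"jaw": [jaw, ...], "dp": [[tx, ty, tz], ...], "turn": [[wx, wy, wz], ...]}. A call has 1 to 12 rows; each row shifts and turns the commanded pose from where the row before left it, along the tool's axes as they then stand; what a row does not reach is not made up. A row lasts 1/12 s, in which the tool goes at most 41.7 mm and 7.16 degrees, less where a joint would pass 70% of its speed; a pose out of reach is approached as far as the arm can. A call is refused whole if a number of a shift passes 4.17 or a number of a turn 0.125, either way. A call with a gripper value outside its range is refused whole. The fingers move at their own pace and stop on an object; "force" is the grip in N (left out, the last holds). Time passes only in rows, so rows that do not move let the fingers close. It gives the time, the measured TCP pose, the force, the opening and the grip force at its end, in the units of the state.
- observe(): the state, without advancing time (a new reading comes with each control period).
- cams.get_image(name): name is "scene" or "top" or "wrist"; returns (picture, depth): 400x640x3 uint8, red, green, blue; 400x640 float32, m along the optical axis (not along the pixel's ray), 0 where there is no reading.
- cams.calibration(name): a dict with "vertical_fov" (degrees; the focal length in pixels is half the picture's height over the tangent of half this angle, whatever the lens; pixels are square), "cx", "cy" (the principal point, pixels), "view" (4x4, takes a point from world to camera coordinates); the wrist camera has in their place "tool_from_camera" (4x4, takes a point from camera to tool coordinates, whose origin is the TCP and whose axes are the flange's). Camera axes: x right, y up, looking along -z (the intrinsics and any distortion apply to the point x, -y, -z); pixel columns grow to the right and rows downward; lengths in m; the calibration is good to about 2 mm. A picture is of the moment at which its call begins: read the wrist's pose just before it. calibration takes no time and is no camera call.
- ticket.close_job(): hands the job in; it is judged then, once.
Trained networks look in the newest picture that a camera, given by its name, has taken for a name from the list of things; names that differ only in an ending like _2 or _b are one class to them, and where a whole thing is asked for, a point or a joint stands for the part that bears it (a point fixed in the world has none). Each returns a list of dicts, best first, with "p" (0 to 1); they miss things now and then, are a little off and sometimes report something else, mostly with a low value. They report only what shows in the picture. A call takes as long as a camera call. They do not tell look-alikes from the thing itself.
- cams.spot_in(camera, query): "box" ([centre column, centre row, width, height] as shares, 0 to 1, of the picture: columns of its width, rows of its height, round what is visible of it).
- cams.outline_of(camera, query): "mask" (400x640 bool, what is visible of it) and "box" ([centre column, centre row, width, height] as shares, 0 to 1, of the picture: columns of its width, rows of its height, round what is visible of it).
- cams.mark_of(camera, query): "location" ([column, row] as shares, 0 to 1, of the picture: columns of its width, rows of its height: a listed point, or the origin of a listed thing).
The state is a dict: "time_s": time; "q": joint angles; "qvel": joint speeds; "joint_efforts": joint torques, N m; "position": TCP position; "tool_rot": TCP orientation; "ft_force": force on the tool from outside, world axes, zero at the start; "wrist_torque": the same for the moment, N m; "grip_width": finger opening in m; "gripper_force": force on a finger pad.
Only numpy, scipy, OpenCV 4.12 (cv2) and the standard library are available. Lean on these libraries where they do the work, as an engineer would, in place of code of your own. Each camera call takes 0.05 s, during which the arm holds its last target. There are 200 camera calls.

## Working session

There is one attempt and no reset: what is moved stays moved. The work goes in short steps, Python scripts to look and compute and a tool call to move; the robot and the scene stay as the last step left them, time stands still between calls to the robot, and variables do not carry over. Pictures are saved under pics/ and viewed, at most 10 in all, crops included, and the job is handed in when it is done.

Besides the shell and the picture viewer there is one more tool, called after "Request:" by a JSON object that holds its "api" and its "payload". move_arm: Moves the arm, as the interface text tells. Its arguments: {"type":"object","properties":{"jaw":{"type":"array","items":{"type":"number"}},"dp":{"type":"array","items":{"type":"array","items":{"type":"number"}}},"turn":{"type":"array","items":{"type":"array","items":{"type":"number"}}},"force":{"type":"number"}},"required":["jaw","dp","turn"]}

```bash
mkdir -p pics; ls
cat > h.py <<'E'
import numpy as np, cv2
from rig import observe, cams, ticket
def K(n):
    c=cams.calibration(n); f=200/np.tan(np.radians(c["vertical_fov"])/2); return c,f
def world(n,u,v,d,st=None):
    c,f=K(n)
    p=np.array([(u-c["cx"])/f*d, -(v-c["cy"])/f*d, -d,1.0])
    if n=="wrist":
        T=np.eye(4);T[:3,:3]=st["tool_rot"];T[:3,3]=st["position"]
        return (T@np.array(c["tool_from_camera"])@p)[:3]
    return (np.linalg.inv(np.array(c["view"]))@p)[:3]
E
python3 - <<'E'
from h import *
for n in("top","scene"):
    im,d=cams.get_image(n); cv2.imwrite(f"pics/{n}0.png",im[:,:,::-1]); np.save(f"{n}d.npy",d)
    print(n,cams.calibration(n))
    for q in("reject_center","sound_a_center","slot","flap"):
        for r in cams.mark_of(n,q)[:5]:
            u,v=r["location"][0]*640,r["location"][1]*400
            dd=d[min(int(v),399),min(int(u),639)]
            print(q,round(r["p"],2),round(u),round(v),world(n,u,v,dd).round(3))
print(observe())
E
```

```text
pics
top {'vertical_fov': 43.51192908993316, 'cx': 321.88428307483235, 'cy': 190.5488616373797, 'view': array([[ 0.01135397, -0.99981536, -0.01550272,  0.05121531],
       [ 0.99297347,  0.00944724,  0.11795951, -0.57615305],
       [-0.11779127, -0.0167331 ,  0.99289739, -0.99182873],
       [ 0.        ,  0.        ,  0.        ,  1.        ]])}
reject_center 0.79 377 134 [ 0.696 -0.057  0.029]
reject_center 0.75 414 239 [ 0.48  -0.131  0.027]
reject_center 0.69 410 168 [ 0.625 -0.124  0.027]
slot 0.8 186 223 [0.499 0.295 0.169]Traceback (most recent call last):
  File "<stdin>", line 6, in <module>
ValueError: it knows: reject_center, slot, sound_a_center, sound_b_center
```

Run:
```python
from h import *
for n in("top","scene"):
    im,d=cams.get_image(n); cv2.imwrite(f"pics/{n}0.png",im[:,:,::-1]); np.save(f"{n}d.npy",d)
    for q in("reject_center","sound_a_center","slot"):
        for r in cams.mark_of(n,q)[:5]:
            u,v=r["location"][0]*640,r["location"][1]*400
            dd=d[min(int(v),399),min(int(u),639)]
            print(n,q,round(r["p"],2),round(u),round(v),world(n,u,v,dd).round(3))
print(observe()['tool_rot'],observe()['time_s'])
a=cv2.imread("pics/top0.png")
cv2.imwrite("pics/crop.png",cv2.resize(a[90:310,320:500],None,fx=2.7,fy=2.7,interpolation=cv2.INTER_CUBIC))
```

```text
top reject_center 0.98 410 166 [ 0.629 -0.125  0.029]
top reject_center 0.91 375 135 [ 0.695 -0.052  0.023]
top reject_center 0.82 411 237 [ 0.483 -0.126  0.024]
top sound_a_center 0.8 458 228 [ 0.503 -0.221  0.025]
top slot 0.62 187 221 [0.503 0.293 0.17 ]
scene reject_center 0.91 262 214 [ 0.631 -0.11   0.025]
scene reject_center 0.78 258 239 [ 0.695 -0.05   0.024]
scene reject_center 0.54 301 191 [ 0.497 -0.111  0.021]
scene slot 0.71 440 220 [0.494 0.287 0.167]
[[ 9.54507587e-01  2.98186630e-01 -1.33401245e-05]
 [ 2.98186630e-01 -9.54507587e-01  6.74620708e-06]
 [-1.07216213e-05 -1.04171526e-05 -1.00000000e+00]] 0.6
```

View pics/top0.png

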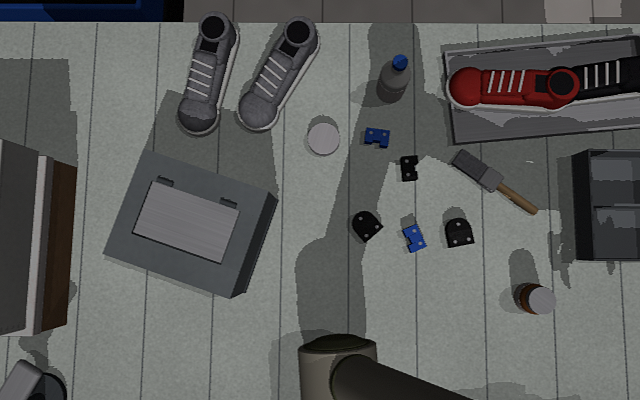

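View pics/crop.png

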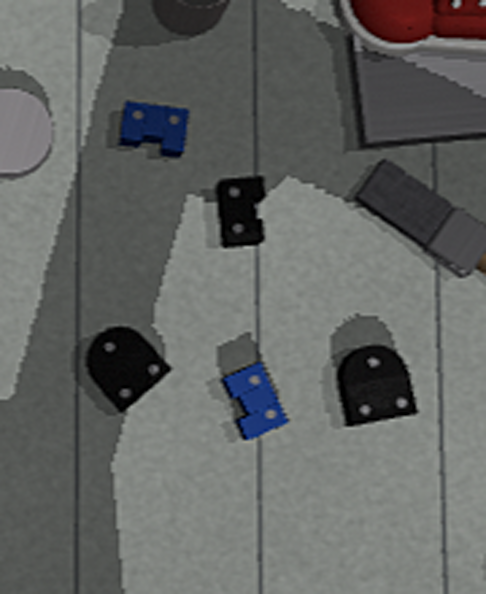

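The black stub at (409,168) is the broken heel: it is short, black and has a ragged edge and two nails. The blue stubs at (376,138) and (414,238) are look-alikes, and the D-shaped blocks at (367,226) and (459,233) are whole. The crop confirms this. The flap's hinges are at (165,180) and (232,206). Next I'll measure the poses.

Run:
```python
from h import *
im=cv2.imread("pics/top0.png"); d=np.load("topd.npy")
c,f=K("top"); Vi=np.linalg.inv(np.array(c["view"]))
def onplane(u,v,z):
    r=Vi[:3,:3]@np.array([(u-c["cx"])/f,-(v-c["cy"])/f,-1]); o=Vi[:3,3]; return o+r*(z-o[2])/r[2]
def rect(m,z,name):
    cnt=max(cv2.findContours(m.astype(np.uint8),0,1)[0],key=cv2.contourArea)[:,0]
    P=np.array([onplane(u,v,z)[:2] for u,v in cnt],np.float32)*1000
    b=cv2.minAreaRect(P); print(name,b,"\n",cv2.boxPoints(b).round(1).tolist())
cams.get_image("top")
for r in cams.outline_of("top","reject_center"):
    print(r["p"],np.array(r["box"])*[640,400,640,400])
    m=r["mask"]
    if abs(r["box"][0]*640-409)<8 and abs(r["box"][1]*400-168)<8: 
        z=np.median([world("top",u,v,d[v,u])[2] for v,u in np.argwhere(m)]);print("z",z); rect(m,.026,"stub net")
sub=np.zeros(d.shape,bool); g=im.max(2); sub[150:185,396:422]=g[150:185,396:422]<55
nl,lab=cv2.connectedComponents(sub.astype(np.uint8)); k=np.bincount(lab[lab>0]).argmax()
m=cv2.morphologyEx((lab==k).astype(np.uint8),cv2.MORPH_CLOSE,np.ones((5,5)));rect(m,.026,"stub thr")
g=im.astype(int).mean(2); fl=np.zeros(d.shape,bool); fl[170:270,125:245]=g[170:270,125:245]>118
fl=cv2.morphologyEx(fl.astype(np.uint8),cv2.MORPH_OPEN,np.ones((7,7)));rect(fl,.168,"flap")
print(g[220,110:250:8])
cv2.imwrite("pics/m.png",np.hstack([m[140:200,380:440]*255,fl[170:230,130:250]*255]))
# bin top
Z=np.zeros(d.shape)
for v in range(140,305):
    for u in range(95,285): Z[v,u]=world("top",u,v,d[v,u])[2]
b=(np.abs(Z-.17)<.012).astype(np.uint8); print("ztop",np.median(Z[b>0])); rect(cv2.morphologyEx(b,cv2.MORPH_OPEN,np.ones((5,5))),.17,"bin")
```

```text
0.98 [412.416 236.36   20.224  23.68 ]
0.89 [409.024 167.76   19.392  24.48 ]
z 0.025892188089208457
stub net ((625.432861328125, -120.46034240722656), (37.26689529418945, 54.927921295166016), 89.61295318603516) 
 [[597.7999877929688, -138.89999389648438], [652.7999877929688, -139.3000030517578], [653.0, -102.0], [598.0999755859375, -101.5999984741211]]
0.72 [377.984 137.6    24.576  23.6  ]
stub thr ((625.436767578125, -122.78289794921875), (52.879180908203125, 38.312808990478516), 6.284509181976318) 
 [[597.0999755859375, -106.5999984741211], [601.2999877929688, -144.6999969482422], [653.7999877929688, -138.89999389648438], [649.5999755859375, -100.80000305175781]]
flap ((587.3026123046875, 403.9193115234375), (13.255077362060547, 10.850676536560059), 3.2388854026794434) 
 [[580.4000244140625, 409.0], [581.0, 398.1000061035156], [594.2000122070312, 398.8999938964844], [593.5999755859375, 409.70001220703125]]
[133.33333333  72.          76.33333333  79.33333333 106.66666667
 107.66666667 109.33333333 107.33333333 108.33333333 107.66666667
 110.33333333 110.66666667 112.66666667 113.33333333 111.33333333
 113.33333333  77.33333333  77.        ]Traceback (most recent call last):
  File "<stdin>", line 26, in <module>
  File "h.py", line 6, in world
    c,f=K(n)
        ~^^^
  File "h.py", line 4, in K
    c=cams.calibration(n); f=200/np.tan(np.radians(c["vertical_fov"])/2); return c,f
ValueError: time passes only in moves, steps and waits
```

Run:
```python
from h import *
im=cv2.imread("pics/top0.png"); d=np.load("topd.npy")
c,f=K("top"); Vi=np.linalg.inv(np.array(c["view"]))
def onplane(u,v,z):
    r=Vi[:3,:3]@np.array([(u-c["cx"])/f,-(v-c["cy"])/f,-1]); o=Vi[:3,3]; return o+r*(z-o[2])/r[2]
def rect(m,z,name):
    cnt=max(cv2.findContours(m.astype(np.uint8),0,1)[0],key=cv2.contourArea)[:,0]
    P=np.array([onplane(u,v,z)[:2] for u,v in cnt],np.float32)*1000
    b=cv2.minAreaRect(P); print(name,b,"\n",cv2.boxPoints(b).round(1).tolist())
g=im.astype(int).mean(2); fl=np.zeros(d.shape,bool); fl[170:270,125:245]=(g[170:270,125:245]>95)&(g[170:270,125:245]<135)
fl=cv2.morphologyEx(fl.astype(np.uint8),cv2.MORPH_OPEN,np.ones((7,7)));rect(fl,.168,"flap")
v,u=np.mgrid[0:400,0:640]
P=np.stack([(u-c["cx"])/f*d,-(v-c["cy"])/f*d,-d],-1)@Vi[:3,:3].T+Vi[:3,3]; Z=P[...,2]
b=np.zeros(d.shape,np.uint8); b[140:305,95:285]=(np.abs(Z-.17)<.012)[140:305,95:285]
print("ztop",np.median(Z[b>0])); rect(cv2.morphologyEx(b,cv2.MORPH_OPEN,np.ones((5,5))),.17,"bin")
c=cams.calibration("wrist"); print(c)
```

```text
flap ((503.05828857421875, 295.84527587890625), (165.31529235839844, 96.36443328857422), 71.65196228027344) 
 [[431.29998779296875, 232.60000610351562], [522.7999877929688, 202.1999969482422], [574.7999877929688, 359.1000061035156], [483.29998779296875, 389.5]]
ztop 0.16986290512228702
bin ((501.1045837402344, 295.60791015625), (242.5225372314453, 200.09844970703125), 71.61752319335938) 
 [[367.8999938964844, 212.10000610351562], [557.7999877929688, 149.0], [634.2999877929688, 379.1000061035156], [444.3999938964844, 442.20001220703125]]
{'vertical_fov': 60.532192774733815, 'cx': 322.73961009722285, 'cy': 197.2591320021107, 'tool_from_camera': array([[ 2.31475980e-04,  9.45100118e-01,  3.26780834e-01,
         8.41089857e-02],
       [ 9.99999037e-01,  2.28475528e-04, -1.36913784e-03,
         6.31181235e-04],
       [-1.36863376e-03,  3.26780836e-01, -9.45099155e-01,
        -1.41648909e-01],
       [ 0.00000000e+00,  0.00000000e+00,  0.00000000e+00,
         1.00000000e+00]])}
```

Request:
{"api": "move_arm", "payload": {"jaw": [8.5,8.5,8.5,8.5,8.5,8.5,8.5,8.5,8.5,8.5,8.5,8.5], "dp": [[3.1,-1.4,0.15],[3.1,-1.4,0.15],[3.1,-1.4,0.15],[3.1,-1.4,0.15],[3.1,-1.4,0.15],[3.1,-1.4,0.15],[3.1,-1.4,0.15],[3.1,-1.4,0.15],[3.1,-1.4,0.15],[3.1,-1.4,0.15],[3.1,-1.4,0.15],[3.1,-1.4,0.15]], "turn": [[0,0,0],[0,0,0],[0,0,0],[0,0,0],[0,0,0],[0,0,0],[0,0,0],[0,0,0],[0,0,0],[0,0,0],[0,0,0],[0,0,0]]}}

```text
time_s: 1.7
position: [0.4701, -0.2523, 0.2134]
tool_rot: [[0.954, 0.298, 0.0], [0.298, -0.954, -0.0], [0.0, 0.0, -1.0]]
ft_force: [-0.2, -0.2, 0.4]
grip_width: 0.0851
gripper_force: 0.0
```

Request:
{"api": "move_arm", "payload": {"jaw": [8.5,8.5,8.5,8.5,8.5,8.5,8.5], "dp": [[3.1,-1.4,0.15],[3.1,-1.4,0.15],[3.1,-1.4,0.15],[3.1,-1.4,0.15],[3.1,-1.4,0.15],[3.1,-1.4,0.15],[0,0,0]], "turn": [[0,0,0],[0,0,0],[0,0,0],[0,0,0],[0,0,0],[0,0,0],[0,0,0]]}}

```text
time_s: 2.28
position: [0.6244, -0.1139, 0.2033]
tool_rot: [[0.953, 0.303, 0.0], [0.303, -0.953, 0.001], [0.001, -0.001, -1.0]]
ft_force: [0.6, -0.5, 0.5]
grip_width: 0.0847
gripper_force: 0.0
```

Request:
{"api": "move_arm", "payload": {"jaw": [8.5,8.5,8.5,8.5,8.5,8.5,8.5,8.5,8.5,8.5,8.5,8.5], "dp": [[0,0,0],[0,0,0],[0,0,0],[0,0,0],[0,0,0],[0,0,0],[0,0,0],[0,0,0],[0,0,0],[0,0,0],[0,0,0],[0,0,0]], "turn": [[0,0,-0.115],[0,0,-0.115],[0,0,-0.115],[0,0,-0.115],[0,0,-0.115],[0,0,-0.115],[0,0,-0.115],[0,0,-0.115],[0,0,-0.115],[0,0,-0.115],[0,0,-0.115],[0,0,0]]}}

```text
time_s: 3.28
position: [0.6213, -0.1182, 0.2043]
tool_rot: [[-0.001, 1.0, -0.0], [1.0, 0.001, 0.0], [0.0, -0.0, -1.0]]
ft_force: [0.6, -0.5, -0.3]
grip_width: 0.085
gripper_force: 0.0
```

Run:
```python
from h import *
st=observe(); im,d=cams.get_image("wrist")
im=np.ascontiguousarray(im[:,:,::-1])
c,f=K("wrist")
T=np.eye(4);T[:3,:3]=st["tool_rot"];T[:3,3]=st["position"]; M=T@np.array(c["tool_from_camera"])
def onplane(u,v,z):
    r=M[:3,:3]@np.array([(u-c["cx"])/f,-(v-c["cy"])/f,-1]); o=M[:3,3]; return o+r*(z-o[2])/r[2]
for r in cams.outline_of("wrist","reject_center"):
    cnt=max(cv2.findContours(r["mask"].astype(np.uint8),0,1)[0],key=cv2.contourArea)
    P=np.array([onplane(u,v,.026)[:2] for u,v in cnt[:,0]],np.float32)*1000
    b=cv2.minAreaRect(P); print(r["p"],np.array(r["box"])*[640,400,640,400],b,cv2.boxPoints(b).round(1).tolist())
    cv2.drawContours(im,[cnt],-1,(0,255,0),1)
print(st["position"]);cv2.imwrite("pics/w1.png",im)
```

```text
0.96 [328.768 174.2    52.928  35.2  ] ((626.24853515625, -124.70513916015625), (50.08715057373047, 38.6878776550293), 3.961674451828003) [[599.9000244140625, -107.0999984741211], [602.5999755859375, -145.6999969482422], [652.5999755859375, -142.3000030517578], [649.9000244140625, -103.69999694824219]]
0.93 [398.464 109.6    47.68   59.4  ] ((689.3704223632812, -58.648677825927734), (49.64686584472656, 38.79474639892578), 82.58137512207031) [[666.9000244140625, -80.80000305175781], [705.4000244140625, -85.80000305175781], [711.7999877929688, -36.5], [673.2999877929688, -31.5]]
0.66 [184.32 183.36  67.2   52.52] ((485.3254699707031, -131.27772521972656), (60.344844818115234, 36.366424560546875), 23.692188262939453) [[450.3999938964844, -126.80000305175781], [465.0, -160.10000610351562], [520.2999877929688, -135.8000030517578], [505.6000061035156, -102.5]]
[ 0.62134179 -0.11820374  0.2042864 ]
```

View pics/w1.png

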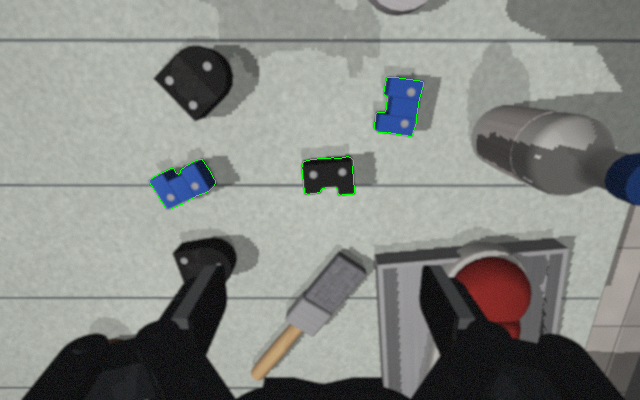

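The wrist view shows the black stub at (328,175), with its straight side up and the break down, turned about 4°. The free space for both fingers is clear. I'll descend now.

Request:
{"api": "move_arm", "payload": {"jaw": [8.5,8.5,8.5,8.5,8.5,8.5,8.5,8.5,8.5,8.5,8.5,8.5], "dp": [[0,0,0],[-0.5,0.5,0],[0,0,2.5],[0,0,2.5],[0,0,2.5],[0,0,2.5],[0,0,2.5],[0,0,2.5],[0,0,2],[0,0,1.5],[0,0,1.2],[0,0,0]], "turn": [[0,0,-0.07],[0,0,0],[0,0,0],[0,0,0],[0,0,0],[0,0,0],[0,0,0],[0,0,0],[0,0,0],[0,0,0],[0,0,0],[0,0,0]]}}

```text
time_s: 4.38
position: [0.626, -0.1226, 0.0048]
tool_rot: [[-0.064, 0.998, -0.004], [0.998, 0.064, 0.001], [0.002, -0.004, -1.0]]
ft_force: [-0.2, 0.9, -0.2]
grip_width: 0.0852
gripper_force: 0.0
```

Request:
{"api": "move_arm", "payload": {"jaw": [4,4,4,4,4,4,4,4], "dp": [[0,0,0.1],[0,0,0],[0,0,0],[0,0,0],[0,0,0],[0,0,0],[0,0,0],[0,0,0]], "turn": [[0,0,0],[0,0,0],[0,0,0],[0,0,0],[0,0,0],[0,0,0],[0,0,0],[0,0,0]], "force": 40}}

```text
time_s: 5.05
position: [0.6275, -0.123, 0.0077]
tool_rot: [[-0.067, 0.998, 0.002], [0.998, 0.067, -0.001], [-0.001, 0.002, -1.0]]
ft_force: [-0.2, 0.4, 5.8]
grip_width: 0.0491
gripper_force: 43.0
```

Request:
{"api": "move_arm", "payload": {"jaw": [4,4,4,4,4,4,4,4,4,4,4,4], "dp": [[0,0,-0.5],[0,0,-1.5],[0,0,-2.3],[0,0,-2.3],[0,0,-2.3],[0,0,-2.3],[0,0,-2.3],[0,0,-2.3],[0,0,-2.3],[0,0,-2.3],[0,0,-2.3],[0,0,0]], "turn": [[0,0,0],[0,0,0],[0,0,0],[0,0,0],[0,0,0],[0,0,0],[0,0,0],[0,0,0],[0,0,0],[0,0,0],[0,0,0],[0,0,0]]}}

```text
time_s: 6.05
position: [0.6278, -0.123, 0.2387]
tool_rot: [[-0.067, 0.998, 0.008], [0.998, 0.067, -0.003], [-0.004, 0.007, -1.0]]
ft_force: [0.4, -0.5, 0.4]
grip_width: 0.0487
gripper_force: 42.3
```

Request:
{"api": "move_arm", "payload": {"jaw": [4,4,4,4,4,4,4,4,4,4,4,4], "dp": [[3.05,-0.69,0],[3.05,-0.69,0],[3.05,-0.69,0],[3.05,-0.69,0],[3.05,-0.69,0],[3.05,-0.69,0],[3.05,-0.69,0],[3.05,-0.69,0],[3.05,-0.69,0],[3.05,-0.69,0],[3.05,-0.69,0],[3.05,-0.69,0]], "turn": [[0,0,0],[0,0,0],[0,0,0],[0,0,0],[0,0,0],[0,0,0],[0,0,0],[0,0,0],[0,0,0],[0,0,0],[0,0,0],[0,0,0]]}}

```text
time_s: 7.05
position: [0.5186, 0.2383, 0.2329]
tool_rot: [[-0.067, 0.998, -0.001], [0.998, 0.067, -0.0], [-0.0, -0.001, -1.0]]
ft_force: [-0.1, 0.2, 0.0]
grip_width: 0.0488
gripper_force: 42.3
```

Request:
{"api": "move_arm", "payload": {"jaw": [4,4,4,4,4,4,4,4,4,4,4,4], "dp": [[3.05,-0.69,0],[3.05,-0.69,0],[0,0,0],[0,0,0],[0,0,0],[0,0,0],[0,0,0],[0,0,0],[0,0,0],[0,0,0],[0,0,0],[0,0,0]], "turn": [[0,0,0],[0,0,0],[0,0,-0.118],[0,0,-0.118],[0,0,-0.118],[0,0,-0.118],[0,0,-0.118],[0,0,-0.118],[0,0,-0.118],[0,0,-0.118],[0,0,-0.118],[0,0,-0.118]]}}

```text
time_s: 8.05
position: [0.5014, 0.2967, 0.2328]
tool_rot: [[-0.95, 0.313, -0.001], [0.313, 0.95, -0.0], [0.001, -0.001, -1.0]]
ft_force: [0.2, -0.5, -0.3]
grip_width: 0.0487
gripper_force: 42.2
```

Run:
```python
from h import *
a,_=cams.get_image("wrist"); b,_=cams.get_image("top")
cv2.imwrite("pics/s2.png",np.vstack([a[:,:,::-1][150:],b[130:320,:][:,:,::-1]]))
print(observe()["position"])
```

```text
[0.50147639 0.29676706 0.23287249]
```

View pics/s2.png

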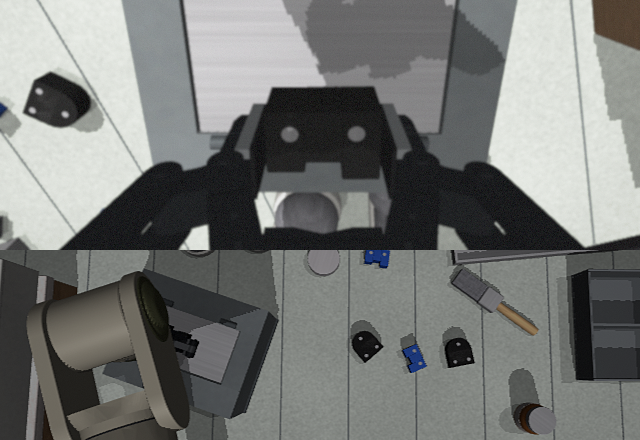

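The stub is held (wrist view, centre ~(322,285)) and lined up with the slot. I'll push down through the flap.

Request:
{"api": "move_arm", "payload": {"jaw": [4,4,4,4,4,4,4,4,4,4,4,4], "dp": [[0,0,2],[0,0,2],[0,0,1],[0,0,0.8],[0,0,0.8],[0,0,0.8],[0,0,0.8],[0,0,0.8],[0,0,0.8],[0,0,0.8],[0,0,0.7],[0,0,0]], "turn": [[0,0,0],[0,0,0],[0,0,0],[0,0,0],[0,0,0],[0,0,0],[0,0,0],[0,0,0],[0,0,0],[0,0,0],[0,0,0],[0,0,0]]}}

```text
time_s: 9.15
position: [0.5012, 0.2974, 0.1199]
tool_rot: [[-0.948, 0.319, -0.002], [0.319, 0.948, 0.001], [0.002, 0.0, -1.0]]
ft_force: [-4.9, 3.7, 0.7]
grip_width: 0.0489
gripper_force: 42.3
```

Request:
{"api": "move_arm", "payload": {"jaw": [4,4,4], "dp": [[0,0,0],[0,0,0],[0,0,0]], "turn": [[0,0,0],[0,0,0],[0,0,0]]}}

```text
time_s: 9.4
position: [0.5008, 0.2975, 0.1204]
tool_rot: [[-0.948, 0.319, -0.002], [0.319, 0.948, 0.001], [0.003, 0.0, -1.0]]
ft_force: [-4.2, 3.3, -0.8]
grip_width: 0.0491
gripper_force: 42.3
```

Run:
```python
from h import *
a,_=cams.get_image("wrist"); b,_=cams.get_image("scene")
cv2.imwrite("pics/s3.png",np.vstack([a[:,:,::-1][150:],b[100:350][:,:,::-1]]))
print(observe()["ft_force"],observe()["wrist_torque"])
```

```text
[-5.50337874  4.18641612  0.1094882 ] [0.6114636  0.91643766 0.13928049]
```

View pics/s3.png

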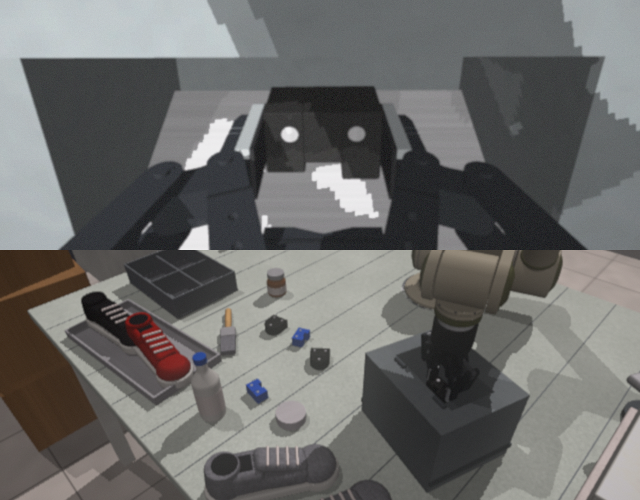

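The flap is open well below the top and the fingers are clear of the slot's edges. I'll release the block here.

Request:
{"api": "move_arm", "payload": {"jaw": [7.5,7.5,7.5,7.5,7.5,7.5,7.5,7.5,7.5,7.5], "dp": [[0,0,0],[0,0,0],[0,0,0],[0,0,0],[0,0,0],[0,0,0],[0,0,0],[0,0,0],[0,0,0],[0,0,0]], "turn": [[0,0,0],[0,0,0],[0,0,0],[0,0,0],[0,0,0],[0,0,0],[0,0,0],[0,0,0],[0,0,0],[0,0,0]]}}

```text
time_s: 10.33
position: [0.5013, 0.2966, 0.1206]
tool_rot: [[-0.948, 0.319, -0.001], [0.319, 0.948, -0.001], [0.001, -0.001, -1.0]]
ft_force: [-5.9, -0.7, 2.1]
grip_width: 0.0752
gripper_force: 2.4
```

Run:
```python
from h import *
a,_=cams.get_image("wrist")
cv2.imwrite("pics/s4.png",a[:,:,::-1])
```

```text
(no output)
```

View pics/s4.png

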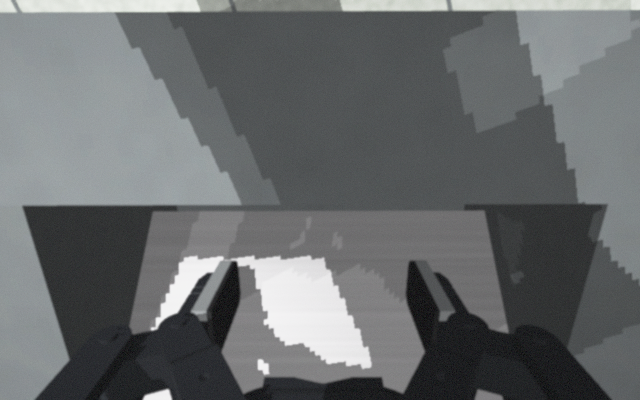

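The block has slid off the flap and is gone from between the fingers. I'll retreat straight up.

Request:
{"api": "move_arm", "payload": {"jaw": [7.5,7.5,7.5,7.5,7.5,7.5,7.5,7.5,7.5,7.5,7.5,7.5], "dp": [[0,0,-0.8],[0,0,-1],[0,0,-1],[0,0,-1],[0,0,-1],[0,0,-1],[0,0,-2],[0,0,-2],[0,0,-2],[0,0,-2],[0,0,0],[0,0,0]], "turn": [[0,0,0],[0,0,0],[0,0,0],[0,0,0],[0,0,0],[0,0,0],[0,0,0],[0,0,0],[0,0,0],[0,0,0],[0,0,0],[0,0,0]]}}

```text
time_s: 11.38
position: [0.5023, 0.2968, 0.2594]
tool_rot: [[-0.948, 0.318, 0.003], [0.318, 0.948, 0.001], [-0.002, 0.001, -1.0]]
ft_force: [-0.5, 0.1, -0.7]
grip_width: 0.0748
gripper_force: 0.0
```

Run:
```python
from h import *
a,_=cams.get_image("wrist"); b,_=cams.get_image("scene")
cv2.imwrite("pics/s5.png",np.vstack([a[:,:,::-1][150:],b[100:350][:,:,::-1]]))
s=observe();print(s["position"],s["ft_force"])
```

```text
[0.50163364 0.29667171 0.25748819] [ 0.10412609  1.04712068 -0.89190359]
```

View pics/s5.png

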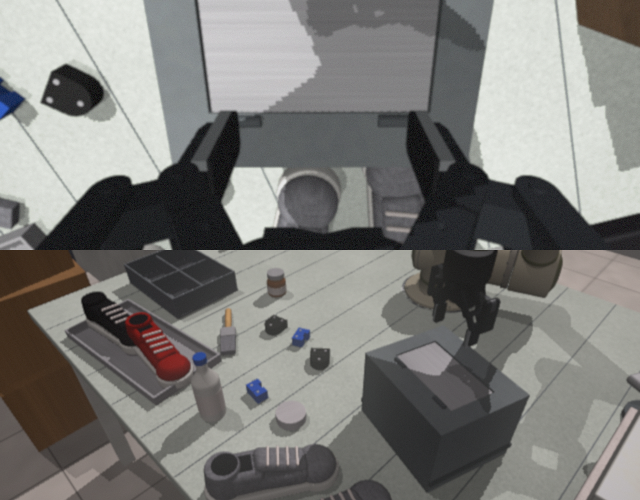

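The flap is closed, the gripper is empty and clear of everything, and the whole blocks haven't moved.

```bash
python3 -c "
from rig import ticket
print(ticket.close_job())"
```

```text
the job is handed in; nothing more can be done
None
```

I dropped the broken heel through the flap into the reject bin; in the last pictures the flap had closed, both whole blocks lay where they were, and the arm was clear. The job is handed in, but no verdict came back.

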